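# Push-stick circuit boards through a guarded contact gate, turn, and back again

### The job

With the push stick behind each board, never your fingers under the guard, push every circuit board from the left of the gate through its low opening until it lies fully out on the right, its pin-header edge on the far side (away from you) so that it runs along the copper bar. When all are through, turn each one half round so that its plain edge meets the bar, and push it back the same way with the stick from the right until it lies flat and fully out on the left. Boards pass only through the gate, never over or round it; leave the tip-cleaner tin, transformer and solder spool alone, and finish with the stick standing on its cork mat, roughly along it.

Things in the scene. Friction and masses are not known exactly. Their poses are not given: they have to be found in the camera images.
- gate: fixed low gate: side walls, clear roof (top 36 mm), copper bar on the far wall. Origin on the bench under the tunnel centre; x = feed, from left to right seen from the robot (about world -y); y = away from the robot. Tunnel from x = -35 to +35 mm, 61 mm wide (y -32 to +29), 24 high. Flared wings, 20 high, reach to x = +-61 mm, there 90 mm apart. 108 mm wide over the feet
- push_stick: wooden push stick, 140 g, on a flat sole; x along the blade to the head, z up, origin at the underside below the handle. Foot 56 x 50 x 10 mm round the origin; blade 16 wide, 10 high; head a cross piece 40 wide, 14 high, its front face at x = 115 mm. Upright handle over the origin, 36 (x) by 20 mm (y), up to z = 90 mm: grip it across the 20 mm at z = 70
- stick_mat: fixed cork mat on the near side of the gate, 240 (x) x 56 (y) x 3 mm, origin under its centre; the place of the push stick, which stands on its 3 mm top with its blade along the mat's x, either way round. (The front edge of the bench runs along world x + y = 0.37 m; a 3 mm green cutting mat lies left of the work; at the back right, beyond x = 0.76 m, a shelf overhangs the bench 0.16 m up.)
- board_1: green circuit board lying flat, solid body 52 (x) by 80 (y) by 14 mm high; grip it across the 52 mm. Origin: centre of the underside, z up. A row of upright pins (pin header) runs along one long edge, at +x; the other long edge, at -x, is plain. About 40 g. May be absent
- board_2: green circuit board lying flat, solid body 52 (x) by 80 (y) by 14 mm high; grip it across the 52 mm. Origin: centre of the underside, z up. A row of upright pins (pin header) runs along one long edge, at +x; the other long edge, at -x, is plain. About 40 g. May be absent
- board_3: green circuit board lying flat, solid body 52 (x) by 80 (y) by 14 mm high; grip it across the 52 mm. Origin: centre of the underside, z up. A row of upright pins (pin header) runs along one long edge, at +x; the other long edge, at -x, is plain. About 40 g. May be absent
- board_1_header (a point): middle of the pin-header edge of board_1, 27 mm from its centre along its +x, 12 mm above its underside
- board_2_header (a point): middle of the pin-header edge of board_2, 27 mm from its centre along its +x, 12 mm above its underside
- board_3_header (a point): middle of the pin-header edge of board_3, 27 mm from its centre along its +x, 12 mm above its underside
- tip_tin: bystander: round tip-cleaner tin, 57 mm across, 34 mm high, origin at its underside
- transformer: bystander: small transformer, 56 x 66 x 44 mm, origin at its underside
- solder_spool: bystander: solder spool, 62 mm across, 45 mm high, origin at its underside
Mind the look-alikes: they are no part of the job. Leave any purple or yellow look-alike of the board_3 alone.

How it is judged (in metres and radians):
On the way, in this order (a step that is already met when the one before it is completed fails the run):
1. a board is being pushed under the gate by the stick, pin-header edge on the far side ((((x of board_1 in the frame of gate between -0.03 and 0.03 m and contact force between board_1 and push_stick above 0.05 N) and y of board_1_header in the frame of gate above 0.01 m) or ((x of board_2 in the frame of gate between -0.03 and 0.03 m and contact force between board_2 and push_stick above 0.05 N) and y of board_2_header in the frame of gate above 0.01 m) or ((x of board_3 in the frame of gate between -0.03 and 0.03 m and contact force between board_3 and push_stick above 0.05 N) and y of board_3_header in the frame of gate above 0.01 m))), for 0.05 s.
2. every board lies flat and let go on the right, fully out of the tunnel (x of each of board_1, board_2, board_3 in the frame of gate above 0.076 m and angle between each of board_1, board_2, board_3's own z axis and vertical below 0.15 rad and height (world z) of each of board_1, board_2, board_3 below 0.012 m and contact force between each of board_1, board_2, board_3 and the fingers below 0.3 N), for 0.2 s.
3. a board is being pushed back under the gate by the stick, plain edge on the far side ((((x of board_1 in the frame of gate between -0.03 and 0.03 m and contact force between board_1 and push_stick above 0.05 N) and y of board_1_header in the frame of gate below -0.01 m) or ((x of board_2 in the frame of gate between -0.03 and 0.03 m and contact force between board_2 and push_stick above 0.05 N) and y of board_2_header in the frame of gate below -0.01 m) or ((x of board_3 in the frame of gate between -0.03 and 0.03 m and contact force between board_3 and push_stick above 0.05 N) and y of board_3_header in the frame of gate below -0.01 m))), for 0.05 s.
At the end, for the whole second after the job is handed in: Every board lies flat and still on the left, its centre over 76 mm from the gate centre along the feed; the stick stands upright on its mat, origin within 70 mm of the mat centre and 30 mm of its centre line, within 0.4 rad of its length (x of each of board_1, board_2, board_3 in the frame of gate below -0.076 m and angle between each of board_1, board_2, board_3's own z axis and vertical below 0.15 rad and height (world z) of each of board_1, board_2, board_3, push_stick below 0.012 m and contact force between each of board_1, board_2, board_3 and the fingers below 0.3 N and linear speed of each of board_1, board_2, board_3, push_stick below 0.02 m/s and horizontal distance between push_stick and stick_mat below 0.07 m and y of push_stick in the frame of stick_mat between -0.03 and 0.03 m and angle between the x axis of push_stick and the x axis of stick_mat, either way round below 0.4 rad and angle between push_stick's own z axis and vertical below 0.12 rad); the robot touches nothing.
It fails at once if the fingers touch a board that is mostly under the gate ((x of board_1 in the frame of gate between -0.055 and 0.055 m and z of board_1 in the frame of gate below 0.024 m and y of board_1 in the frame of gate between -0.025 and 0.025 m and contact force between the fingers and board_1 above 0.3 N) or (x of board_2 in the frame of gate between -0.055 and 0.055 m and z of board_2 in the frame of gate below 0.024 m and y of board_2 in the frame of gate between -0.025 and 0.025 m and contact force between the fingers and board_2 above 0.3 N) or (x of board_3 in the frame of gate between -0.055 and 0.055 m and z of board_3 in the frame of gate below 0.024 m and y of board_3 in the frame of gate between -0.025 and 0.025 m and contact force between the fingers and board_3 above 0.3 N)).
It fails at once if a board is carried over or round the gate instead of through it ((x of board_1 in the frame of gate between -0.025 and 0.025 m and (z of board_1 in the frame of gate above 0.024 m or y of board_1 in the frame of gate above 0.03 m or y of board_1 in the frame of gate below -0.03 m)) or (x of board_2 in the frame of gate between -0.025 and 0.025 m and (z of board_2 in the frame of gate above 0.024 m or y of board_2 in the frame of gate above 0.03 m or y of board_2 in the frame of gate below -0.03 m)) or (x of board_3 in the frame of gate between -0.025 and 0.025 m and (z of board_3 in the frame of gate above 0.024 m or y of board_3 in the frame of gate above 0.03 m or y of board_3 in the frame of gate below -0.03 m))).
It fails at once if a board is under the gate with the wrong edge to the bar: plain edge while the stick feeds from the left, or pin-header edge while it feeds from the right ((x of board_1 in the frame of gate between -0.03 and 0.03 m and y of push_stick in the frame of board_1 below -0.1 m and x of push_stick in the frame of board_1 between -0.05 and 0.05 m) or (x of board_2 in the frame of gate between -0.03 and 0.03 m and y of push_stick in the frame of board_2 below -0.1 m and x of push_stick in the frame of board_2 between -0.05 and 0.05 m) or (x of board_3 in the frame of gate between -0.03 and 0.03 m and y of push_stick in the frame of board_3 below -0.1 m and x of push_stick in the frame of board_3 between -0.05 and 0.05 m)).
It fails at once if the tip tin, transformer or solder spool is moved more than 30 mm (distance of any of tip_tin, transformer, solder_spool from where it was at the start of the episode above 0.03 m).
Of board_1, board_2, board_3 only 2 to 3 are there at a start; the rules pass over those that are not, and their reading is None.
At some moment in a run one of board_1, board_2, board_3 may be knocked a few centimetres aside while the robot is not near it.
Once in a run the grip may slacken for a moment while it holds something.
It also fails if it takes over 210 s, if anything falls off the work surface, if the arm or the gripper's body presses on something with over 40 N, if the wrist force passes 120 N, or if a joint passes its speed limit or range.

### The arm

A 6-joint arm with a two-finger parallel gripper is mounted at the origin on a cart in front of the work surface, level with it; the furniture and walls round the work are solid. World frame = base frame: x ahead of the robot, y to its left, z up, the work surface at z = 0. Lengths are in mm, angles in rad, forces in N, time in s.
With the tool pointing down it reaches from about 350 to 725 mm from the base axis. Payload 4.3 kg.
Tool frame: the origin (TCP) lies midway between the tips of the shut fingers; the grasp point (between the pads) lies 19 mm behind it; z points along the fingers, y is the line along which they close (so a half turn about z gives the same grasp; the last joint's range is limited). The gripper opens to 85 mm and grips with 20 to 120 N. Pads are 22 mm wide; open, the fingers measure 114 mm over their backs; the gripper's body (76 mm by 85 mm) begins 54 mm behind the grasp point. The pads swing forward as they close: fully open they stand 13 mm farther back than shut.
Start: joints at [1.126, 0.377, 0.081, 1.274, 0, 1.46], TCP at [188.943, 543.112, 200.429] pointing down, gripper open.
Joint ranges: [-2.72, 2.72], [-0.84, 1.66], [-1.02, 1.22], [-1.77, 2.12], [-1.37, 1.28], [-3.14, 3.14]. Speed limits (rad/s): [2.57, 2.57, 3.14, 3.14, 3.14, 3.14].

### API

Orientations are given as a unit quaternion [x, y, z, w].
In Python, from workcell import readout, capture, finish_job gives the robot as it stands.
- The arm moves only by the tool send_rows, never from a script. Its argument "deltas" is a list that holds one entry, the list of rows, each a list of 5 numbers: the shift along the world's x, y, z in mm, then the turn about the world's z in degrees, then the closure in counts, from 0 (fully open) to 255 (shut). A call has 1 to 20 rows; each row is the pose to reach, as a shift and turn from the pose commanded when the call began; what a row does not reach only later rows make up. A row lasts 1/12 s, in which the tool goes at most 41.7 mm and 7.16 degrees, less where a joint would pass 70% of its speed; a pose out of reach is approached as far as the arm can. A call with a gripper value outside its range is refused whole. The fingers move at their own pace and stop on an object; "force" is the grip in N (left out, the last holds). Time passes only in rows, so rows that repeat a pose let the fingers close. It gives the time, the measured TCP pose, the force, the opening and the grip force at its end, in the units of the state.
- readout.state(): the state, without advancing time (a new reading comes with each control period).
- capture(name): name is "scene" or "top"; returns a dict with "frame" (480x640x3 uint8, red, green, blue), "depth" (480x640 float32, mm along the optical axis (not along the pixel's ray), 0 where there is no reading), "intrinsics" (3x3 intrinsics, pixels), "k1" (the pictures are not rectified: a ray, as slopes to the right and down, at radius r is drawn at 1 + k1 r^2 times it, then the intrinsics apply), "R" (3x3) and "t" (3): a world point X has camera coordinates R X + t. Camera axes: x right, y down, z forward; pixel columns grow to the right and rows downward; lengths in mm; the calibration is good to about 2 mm. A picture is of the moment at which its call begins.
- finish_job(): hands the job in; it is judged then, once.
The state is a dict: "time_s": time; "qpos": joint angles; "dq": joint speeds; "joint_torque": joint torques, N m; "tool_pos": TCP position; "tool_rot": TCP orientation; "ft_force": force on the tool from outside, world axes, zero at the start; "moment": the same for the moment, N m; "gripper_width": finger opening in mm; "gripper_force": force on a finger pad.
Only numpy, scipy, OpenCV 4.12 (cv2) and the standard library are available. Lean on these libraries where they do the work, as an engineer would, in place of code of your own. Each camera call takes 0.05 s, during which the arm holds its last target. There are 200 camera calls.

## Working session

There is one attempt and no reset: what is moved stays moved. The work goes in short steps, Python scripts to look and compute and a tool call to move; the robot and the scene stay as the last step left them, time stands still between calls to the robot, and variables do not carry over. Pictures are saved under pics/ and viewed, at most 16 in all, crops included, and the job is handed in when it is done.

Besides the shell and the picture viewer there is one more tool, called after "Call:" as a command line: name --argument value ..., lists and objects as JSON in quotes. send_rows: Moves the arm, as the interface text tells. Its arguments: {"type":"object","properties":{"deltas":{"type":"array"},"force":{"type":"number"}},"required":["deltas"]}

```bash
ls; mkdir -p pics; cat > h.py <<'E'
import numpy as np, cv2, sys
from workcell import readout, capture, finish_job
def cap(n):
    c=capture(n); return c
def world(c):
    """per-pixel world coords HxWx3 (mm)"""
    K=c["intrinsics"]; k1=c["k1"]
    h,w=c["depth"].shape
    u,v=np.meshgrid(np.arange(w),np.arange(h))
    xd=(u-K[0][2])/K[0][0]; yd=(v-K[1][2])/K[1][1]
    rd=np.hypot(xd,yd); r=rd.copy()
    for _ in range(10): r=rd/(1+k1*r*r)
    s=1/(1+k1*r*r)
    d=c["depth"]; P=np.stack([xd*s*d,yd*s*d,d],-1)
    R=np.array(c["R"]); t=np.array(c["t"])
    W=(P-t)@R; W[d==0]=np.nan
    return W
def proj(c,X):
    p=np.array(c["R"])@np.array(X,float)+np.array(c["t"]); x,y=p[:2]/p[2]; f=1+c["k1"]*(x*x+y*y)
    K=c["intrinsics"]; return K[0][0]*x*f+K[0][2],K[1][1]*y*f+K[1][2]
def save(c,n): cv2.imwrite("pics/"+n,c["frame"][:,:,::-1])
E
python3 - <<'E'
from h import *
for n in("scene","top"):
    c=cap(n); save(c,n+"0.png"); np.savez(n+"0.npz",**c)
    R=np.array(c["R"]);print(n,-R.T@np.array(c["t"]),R[2],c["k1"],c["intrinsics"])
print(readout.state())
E
```

```text
pics
scene [-113.73247224 -818.70619316 1061.08807268] [ 0.40816524  0.64741867 -0.64362271] 0.047332257405569705 [[537.67468173   0.         315.44042982]
 [  0.         537.67468173 234.33043897]
 [  0.           0.           1.        ]]
top [ 247.16304732  176.75436013 1604.1468979 ] [ 0.18865976  0.01331474 -0.98195225] 0.03543224075749151 [[523.2047502    0.         316.37847166]
 [  0.         523.2047502  239.08212473]
 [  0.           0.           1.        ]]
{'time_s': 0.1, 'qpos': array([ 1.12571042e+00,  3.78017988e-01,  7.97835016e-02,  1.27442598e+00,
       -4.34122884e-05,  1.46048393e+00]), 'dq': array([ 0.00161747, -0.00174034,  0.00363788,  0.00068208, -0.00192561,
       -0.00129865]), 'joint_torque': array([ 1.57716007e-03, -4.64692354e+01,  2.70582336e+01,  1.19380138e-02,
       -1.27566332e-04, -6.63876804e-06]), 'tool_pos': array([188.65335693, 542.48434714, 199.54770162]), 'tool_rot': array([ 1.66606110e-01,  9.86023091e-01, -9.02312518e-04, -2.34646745e-04]), 'ft_force': array([ 0.00141368, -0.42713008, -0.51292009]), 'moment': array([ 0.06182677, -0.06060576,  0.06478068]), 'gripper_force': 0.0, 'gripper_width': 85.09226139568942}
```

View pics/scene0.png

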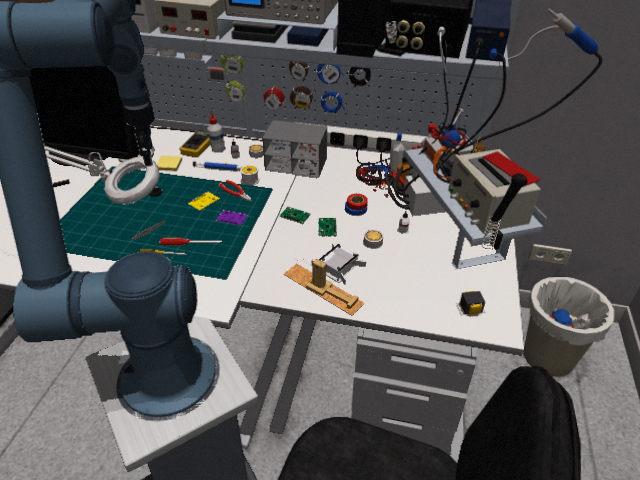

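View pics/top0.png

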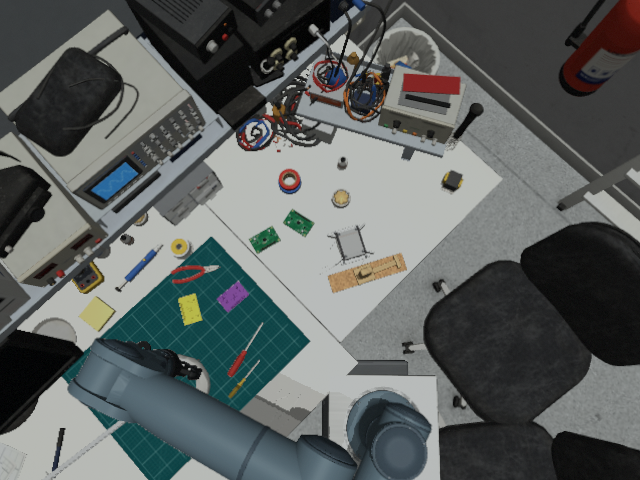

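Scene (640x480): green boards at scene (295,214) and (327,227), which are top (265,239) and (298,222). Look-alikes are the yellow one at top (190,309) and the purple one at (233,296). The gate is at (351,243), the stick on its mat at (367,272), the tin at (341,198), the spool at (289,180) and the transformer at (453,180). I choose the two green boards. Next is a close crop.

```bash
python3 - <<'E'
from h import *
c=dict(np.load("top0.npz")); W=world(c)
f=c["frame"][:,:,::-1]
cv2.imwrite("pics/crop1.png",cv2.resize(f[165:305,235:425],None,fx=4.2,fy=4.2,interpolation=cv2.INTER_CUBIC))
hsv=cv2.cvtColor(f.copy(),cv2.COLOR_BGR2HSV)
# green blobs
m=((hsv[...,0]>45)&(hsv[...,0]<80)&(hsv[...,1]>100)).astype(np.uint8)
n,l,s,ce=cv2.connectedComponentsWithStats(m)
for i in range(1,n):
    if s[i,4]>60: print(s[i],ce[i],np.nanmedian(W[l==i],0))
for p in [(265,239),(298,222),(351,243),(341,198),(289,180),(453,180),(367,272),(338,279),(398,263),(330,235)]:
    print(p,W[p[1],p[0]].round(1))
E
```

```text
[285 211  27  23 320] [297.846875 222.35    ] [605.64611874 259.48812537   5.8532744 ]
[250 228  28  24 320] [264.3     239.13125] [553.74755686 361.59495865   5.29334687]
(265, 239) [554.1 358.8   2. ]
(298, 222) [607.6 256.3   8.9]
(351, 243) [538.1  92.2  30. ]
(341, 198) [679.8 122.8  31.2]
(289, 180) [746.3 287.5   1.6]
(453, 180) [ 737.  -223.2   39.1]
(367, 272) [441.8  49.1  89. ]
(338, 279) [430.6 130.9   1.9]
(398, 263) [479.4 -51.6  17.5]
(330, 235) [564.9 156.3  18.8]
```

View pics/crop1.png

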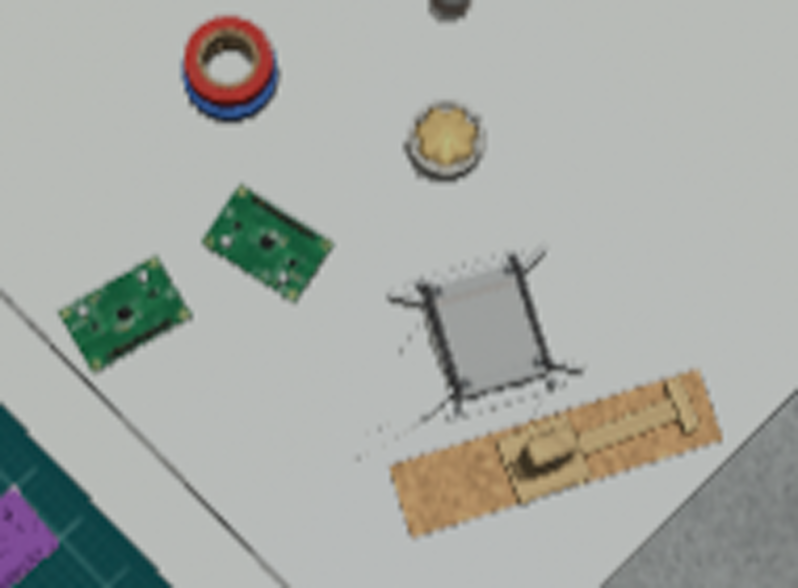

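The crop shows both green boards: A at crop (125,315) with its pins on the near-right edge, and B at (268,242) with its pins on the far-right edge. The gate roof is around (487,330), and the stick points right along the mat. No third green board is visible. Next I get the exact poses.

```bash
cat >> h.py <<'E'
def plane(c,uv,z):
    K=c["intrinsics"];k1=c["k1"];R=np.array(c["R"]);t=np.array(c["t"])
    uv=np.atleast_2d(np.asarray(uv,float))
    d=np.c_[(uv[:,0]-K[0][2])/K[0][0],(uv[:,1]-K[1][2])/K[1][1]]
    rd=np.hypot(*d.T);r=rd.copy()
    for _ in range(10): r=rd/(1+k1*r*r)
    d=d/(1+k1*r*r)[:,None]
    dw=np.c_[d,np.ones(len(d))]@R; o=-R.T@t
    return o+dw*((z-o[2])/dw[:,2])[:,None]
def boards(c,lo=150):
    """green boards: centre, yaw of +x (header side) deg from green mask on plane z=14"""
    f=c["frame"].astype(int); hsv=cv2.cvtColor(c["frame"],cv2.COLOR_RGB2HSV)
    m=((hsv[...,0]>45)&(hsv[...,0]<82)&(hsv[...,1]>70)).astype(np.uint8)
    m=cv2.morphologyEx(m,cv2.MORPH_CLOSE,np.ones((3,3)))
    n,l,s,ce=cv2.connectedComponentsWithStats(m); out=[]
    for i in range(1,n):
        if s[i,4]<lo: continue
        v,u=np.nonzero(l==i)
        pts=np.concatenate([plane(c,np.c_[u+a,v+b],14)[:,:2] for a in(-.5,.5) for b in(-.5,.5)])
        if not(350<pts[:,0].mean()<760): continue
        (cx,cy),(w,h),a=cv2.minAreaRect(pts.astype(np.float32))
        if not(35<min(w,h)<75 and 60<max(w,h)<110): continue
        if w>h: a+=90
        P=plane(c,np.c_[u,v],14)[:,:2]-[cx,cy]; ax=np.array([np.cos(np.radians(a)),np.sin(np.radians(a))])
        q=P@ax; g=c["frame"][v,u].astype(float).sum(1)
        ed=abs(P@np.array([-ax[1],ax[0]]))<28
        dp=[g[ed&(q*sg>13)&(q*sg<24)].mean() for sg in(1,-1)]
        if dp[1]<dp[0]: a+=180
        out.append((cx,cy,(a+180)%360-180,w,h,dp,s[i,4]))
    return out
def pick(c,lohsv,hihsv,box,z):
    hsv=cv2.cvtColor(c["frame"],cv2.COLOR_RGB2HSV); m=cv2.inRange(hsv,np.array(lohsv),np.array(hihsv))
    k=np.zeros_like(m);x0,y0,x1,y1=box;k[y0:y1,x0:x1]=1
    v,u=np.nonzero(m*k); return plane(c,np.c_[u,v],z)[:,:2],np.c_[u,v]
E
python3 - <<'E'
from h import *
c=dict(np.load("top0.npz")); W=world(c)
for b in boards(c): print("board",b)
# mat
p,_=pick(c,(5,60,60),(25,255,255),(320,245,415,300),3)
print("mat",cv2.minAreaRect(p.astype(np.float32)))
# cloud heights
def rect(zl,zh,b):
    x0,y0,x1,y1=b; q=W[y0:y1,x0:x1].reshape(-1,3); q=q[(q[:,2]>zl)&(q[:,2]<zh)]
    print(zl,len(q),q.mean(0).round(1),cv2.minAreaRect(q[:,:2].astype(np.float32)))
rect(27,45,(325,220,380,262)); rect(70,110,(340,250,415,295)); rect(36,75,(340,250,415,295))
s=dict(np.load("scene0.npz")); Ws=world(s)
q=Ws.reshape(-1,3)
def near(zl,zh,cx,cy,r):
    k=q[(q[:,2]>zl)&(q[:,2]<zh)&(np.hypot(q[:,0]-cx,q[:,1]-cy)<r)]
    print("scene",zl,len(k),k.mean(0).round(1),cv2.minAreaRect(k[:,:2].astype(np.float32)))
near(27,45,538,92,80); near(60,110,442,49,50)
# gate roof corners by pixel, z=36
o=plane(c,np.array([(425,290),(457,400),(515,260),(548,370)])/4.2+[235,165],36);print(o.round(1))
for b in boards(s,80): print("sc board",b)
f=s["frame"][:,:,::-1]
cv2.imwrite("pics/crop2.png",cv2.resize(f[195:320,275:400],None,fx=4.8,fy=4.8,interpolation=cv2.INTER_CUBIC))
E
```

```text
board (604.9683837890625, 256.0635070800781, -32.08836364746094, 86.67694854736328, 55.98895263671875, [np.float64(227.5), np.float64(159.86885245901638)], np.int32(419))
board (550.763427734375, 360.1293640136719, -148.4989471435547, 54.65458679199219, 86.26436614990234, [np.float64(236.88888888888889), np.float64(158.84745762711864)], np.int32(416))
mat ((451.5805358886719, 42.52369689941406), (55.256710052490234, 239.30332946777344), 17.974905014038086)
27 658 [537.5  94.   33.7] ((534.4764404296875, 105.59916687011719), (88.39422607421875, 99.26525115966797), 16.2448673248291)
70 90 [443.8  52.6  91.6] ((444.8073425292969, 51.68632888793945), (20.34208869934082, 35.75605010986328), 19.229883193969727)
36 64 [485.2  79.5  43.1] ((474.305908203125, 79.77322387695312), (91.20064544677734, 74.32196044921875), 8.686466217041016)
scene 27 590 [538.1  93.3  33.1] ((539.5645751953125, 95.28121948242188), (92.25965118408203, 81.85519409179688), 14.392569541931152)
scene 60 183 [442.9  48.2  82.1] ((444.142578125, 51.57883834838867), (23.26384162902832, 37.8767204284668), 25.13255500793457)
[[564.5 137.6  36. ]
 [483.8 114.4  36. ]
 [587.3  72.1  36. ]
 [506.2  48.7  36. ]]
sc board (547.1958618164062, 353.18218994140625, -148.4138069152832, 60.31275939941406, 89.06201171875, [np.float64(173.11111111111111), np.float64(99.23076923076923)], np.int32(278))
sc board (601.3330078125, 247.7830810546875, -32.45358657836914, 87.87931823730469, 53.42072296142578, [np.float64(179.75675675675674), np.float64(134.0)], np.int32(284))
```

View pics/crop2.png

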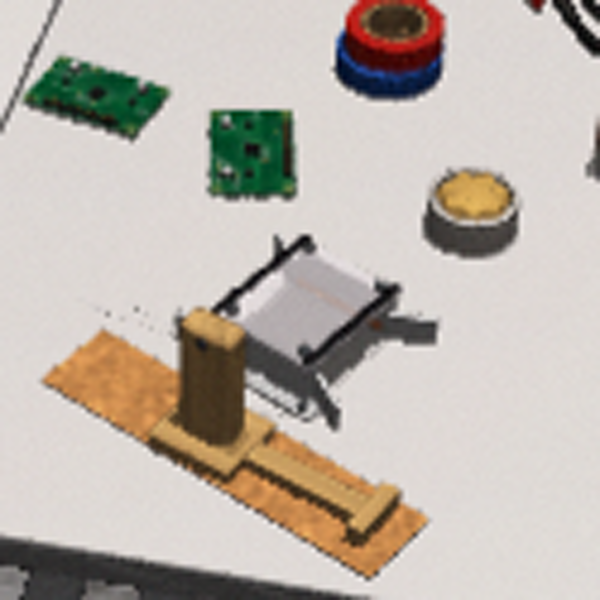

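Crop 2 shows board pins at (75,120) (A, near side) and at (289,160) (B, right/far side), which matches the fitted yaws. The gate yaw is about 17° with its origin near (535,93). First I move over board A.

Call:
send_rows --deltas '[[[120,-60,0,-20,0],[240,-120,-30,-39,0],[361,-183,-110,-39,0],[361,-183,-110,-39,0],[361,-183,-110,-39,0],[361,-183,-110,-39,0],[361,-183,-110,-39,0],[361,-183,-110,-39,0],[361,-183,-110,-39,0],[361,-183,-110,-39,0],[361,-183,-110,-39,0],[361,-183,-110,-39,0],[361,-183,-110,-39,0],[361,-183,-150,-39,0],[361,-183,-150,-39,0],[361,-183,-150,-39,0]]]' --force 40

```text
time_s: 1.43
tool_pos: [546.3, 360.2, 49.3]
tool_rot: [0.485, 0.874, -0.002, -0.002]
ft_force: [-0.2, -0.3, -0.2]
gripper_width: 85.6
gripper_force: 0.0
```

Call:
send_rows --deltas '[[[0,0,-25,0,0],[0,0,-49,0,0],[0,0,-49,0,0],[0,0,-49,0,0],[0,0,-49,0,255],[0,0,-49,0,255],[0,0,-49,0,255],[0,0,-49,0,255],[0,0,-49,0,255],[0,0,-49,0,255],[0,0,-49,0,255],[0,0,-49,0,255]]]'

```text
time_s: 2.43
tool_pos: [549.9, 360.0, 1.4]
tool_rot: [0.486, 0.874, -0.0, -0.0]
ft_force: [-0.2, 0.6, 0.4]
gripper_width: -0.1
gripper_force: 0.0
```

```bash
python3 - <<'E'
from h import *
s=cap("scene"); save(s,"s2.png")
for b in boards(s,80): print("sc",b)
c=cap("top")
for b in boards(c): print("top",b)
f=np.hstack([cv2.resize(s["frame"][150:290,240:380],(400,400)),cv2.resize(c["frame"][180:310,220:350],(400,400))])[:,:,::-1]
cv2.imwrite("pics/c3.png",f)
E
```

```text
sc (547.581298828125, 353.3646240234375, -149.8919792175293, 59.437599182128906, 88.4903564453125, [np.float64(95.78125), np.float64(62.45454545454545)], np.int32(246))
sc (601.3330078125, 247.7830810546875, -32.45358657836914, 87.87931823730469, 53.42072296142578, [np.float64(187.35135135135135), np.float64(136.12121212121212)], np.int32(290))
top (604.9683837890625, 256.0635070800781, -32.08836364746094, 86.67694854736328, 55.98895263671875, [np.float64(239.71875), np.float64(169.40983606557376)], np.int32(418))
```

View pics/c3.png

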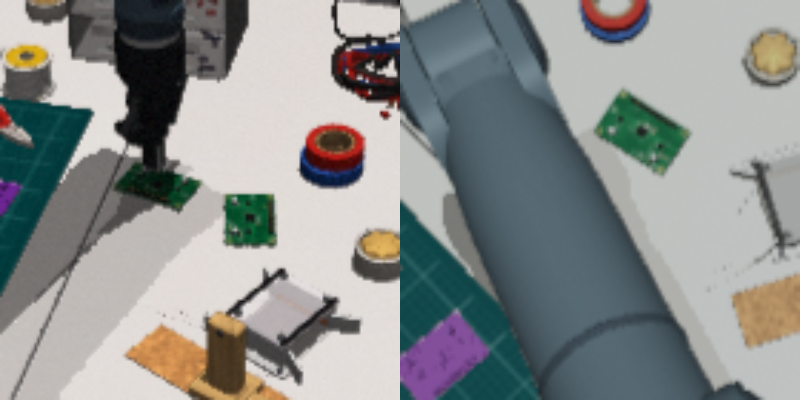

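```bash
python3 - <<'E'
from h import *
s=cap("scene"); W=world(s)
print(proj(s,[550,360,1.4]),proj(s,[550,360,14]),proj(s,[550,360,60]))
u,v=map(int,proj(s,[550,360,14]))
for vv in range(v-22,v+14,2): print(vv,[tuple(W[vv,uu].round().tolist()) for uu in(u-3,u,u+3)])
cv2.imwrite("pics/c4.png",cv2.resize(s["frame"][v-45:v+35,u-50:u+50,::-1],(800,600),interpolation=cv2.INTER_NEAREST))
print(readout.state()["ft_force"],readout.state()["moment"],u,v)
E
```

```text
(np.float64(294.4103811077247), np.float64(215.96840382271637)) (np.float64(294.3121448334935), np.float64(212.84460931503173)) (np.float64(293.9448018298461), np.float64(201.18190259044877))
190 [(527.0, 335.0, 127.0), (540.0, 340.0, 119.0), (554.0, 345.0, 110.0)]
192 [(528.0, 338.0, 117.0), (542.0, 343.0, 109.0), (556.0, 350.0, 98.0)]
194 [(536.0, 352.0, 98.0), (542.0, 344.0, 101.0), (558.0, 354.0, 88.0)]
196 [(539.0, 357.0, 86.0), (539.0, 338.0, 98.0), (556.0, 351.0, 83.0)]
198 [(524.0, 332.0, 99.0), (nan, nan, nan), (563.0, 362.0, 66.0)]
200 [(526.0, 336.0, 89.0), (542.0, 345.0, 77.0), (557.0, 352.0, 67.0)]
202 [(525.0, 335.0, 83.0), (544.0, 349.0, 66.0), (557.0, 354.0, 58.0)]
204 [(538.0, 359.0, 55.0), (542.0, 347.0, 60.0), (558.0, 355.0, 49.0)]
206 [(540.0, 363.0, 43.0), (546.0, 354.0, 46.0), (558.0, 356.0, 40.0)]
208 [(535.0, 353.0, 44.0), (545.0, 352.0, 41.0), (576.0, 388.0, 4.0)]
210 [(552.0, 385.0, 9.0), (563.0, 385.0, 4.0), (569.0, 376.0, 7.0)]
212 [(548.0, 378.0, 6.0), (555.0, 370.0, 9.0), (565.0, 369.0, 5.0)]
214 [(540.0, 364.0, 11.0), (550.0, 363.0, 7.0), (560.0, 360.0, 6.0)]
216 [(538.0, 362.0, 5.0), (545.0, 354.0, 7.0), (554.0, 350.0, 6.0)]
218 [(533.0, 353.0, 5.0), (542.0, 349.0, 4.0), (550.0, 343.0, 4.0)]
220 [(531.0, 349.0, 1.0), (534.0, 335.0, 9.0), (543.0, 332.0, 7.0)]
222 [(527.0, 342.0, -1.0), (533.0, 334.0, 1.0), (541.0, 329.0, 2.0)]
224 [(521.0, 331.0, 1.0), (530.0, 328.0, -1.0), (534.0, 316.0, 6.0)]
[ 0.1726448  -1.80015269  1.40368803] [-0.03840523  0.01160504  0.00542983] 294 212
```

View pics/c4.png

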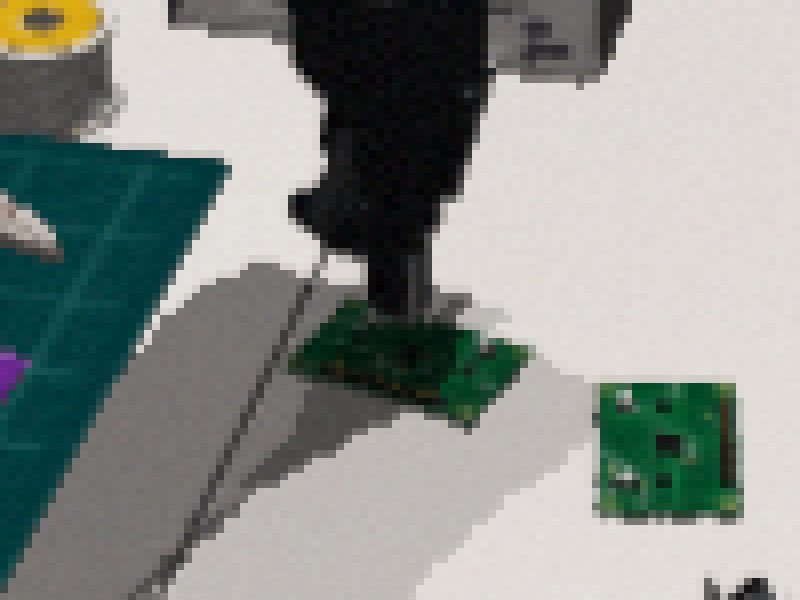

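The picture shows the shut fingers over the board, with the tips ending visually near (300,210), well above the z = 1 reading. I raise and look at the tool itself.

Call:
send_rows --deltas '[[[0,0,80,0,255],[0,0,80,0,255],[0,0,80,0,255],[0,0,80,0,255],[0,0,80,0,255],[0,0,80,0,255]]]'

```text
time_s: 3.08
tool_pos: [548.8, 359.5, 79.9]
tool_rot: [0.486, 0.874, -0.001, -0.001]
ft_force: [-0.1, -0.5, -0.2]
gripper_width: -0.2
gripper_force: 0.0
```

```bash
python3 - <<'E'
from h import *
s=cap("scene"); p=readout.state()["tool_pos"]; print(p)
for b in boards(s,80): print(b[:5])
for z in(0,20,40): print(z,proj(s,p+[0,0,z]))
u,v=map(int,proj(s,p)); print(u,v)
cv2.imwrite("pics/c5.png",cv2.resize(s["frame"][v-35:v+45,u-50:u+50,::-1],(800,600),interpolation=cv2.INTER_NEAREST))
E
```

```text
[548.61876749 359.42705216  79.55570983]
(547.546630859375, 353.56158447265625, -149.8922290802002, 59.57551574707031, 88.11463928222656)
(601.3330078125, 247.7830810546875, -32.45358657836914, 87.87931823730469, 53.42072296142578)
0 (np.float64(293.4932850946209), np.float64(196.32922584681904))
20 (np.float64(293.3240735224525), np.float64(191.04641936422865))
40 (np.float64(293.15197141429053), np.float64(185.67941012334015))
293 196
```

View pics/c5.png

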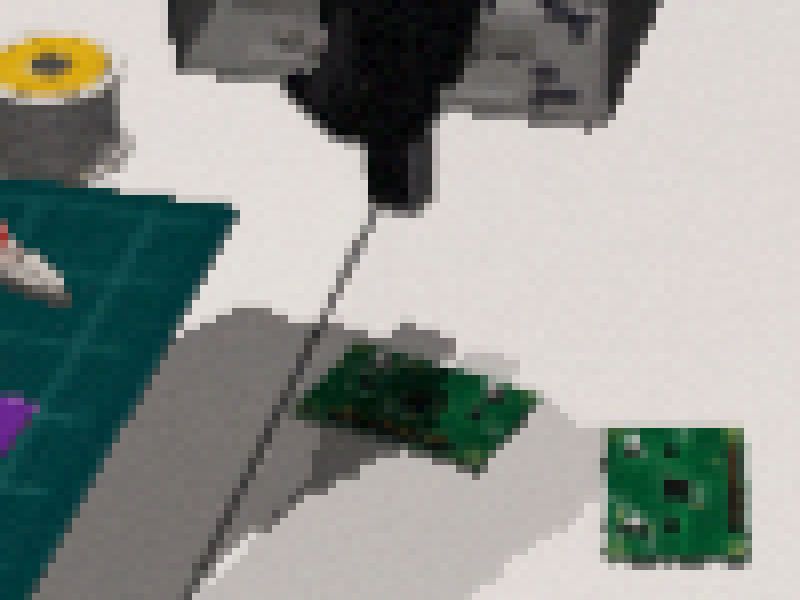

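The tip shows at row 189, while the reported TCP projects to row 196. The real tip therefore sits about 26 mm above the reported TCP, so the fingers closed above the board, which was not moved. I descend deeper in guarded steps.

Call:
send_rows --deltas '[[[2,2,0,0,0],[2,2,0,0,0],[2,2,0,0,0],[2,2,-40,0,0],[2,2,-70,0,0],[2,2,-82,0,0],[2,2,-88,0,0],[2,2,-92,0,0],[2,2,-92,0,0],[2,2,-92,0,0]]]'

```text
time_s: 3.97
tool_pos: [553.2, 362.8, -9.0]
tool_rot: [0.486, 0.874, 0.001, 0.001]
ft_force: [-0.4, -0.2, 0.3]
gripper_width: 85.3
gripper_force: 0.0
```

Call:
send_rows --deltas '[[[0,0,-5,0,0],[0,0,-8,0,0],[0,0,-11,0,0],[0,0,-14,0,0],[0,0,-14,0,0]]]'

```text
time_s: 4.38
tool_pos: [551.4, 361.8, -25.3]
tool_rot: [0.486, 0.874, -0.0, -0.0]
ft_force: [0.2, -1.1, -0.1]
gripper_width: 85.1
gripper_force: 0.0
```

```bash
python3 - <<'E'
from h import *
s=cap("scene"); p=readout.state()["tool_pos"]; print(p,readout.state()["ft_force"])
u,v=map(int,proj(s,p)); print(u,v)
cv2.imwrite("pics/c6.png",cv2.resize(s["frame"][v-50:v+25,u-50:u+50,::-1],(800,600),interpolation=cv2.INTER_NEAREST))
E
```

```text
[551.5078287  361.88281996 -25.04092837] [ 0.86407861  0.83423081 -0.82830056]
294 221
```

View pics/c6.png

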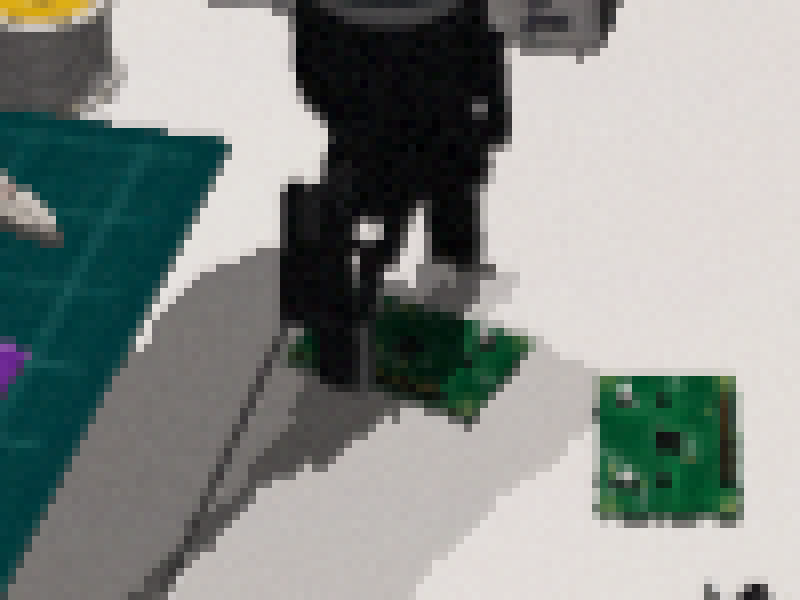

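Call:
send_rows --deltas '[[[0,0,0,0,255],[0,0,0,0,255],[0,0,0,0,255],[0,0,0,0,255],[0,0,0,0,255],[0,0,0,0,255]]]'

```text
time_s: 4.93
tool_pos: [552.5, 362.4, -24.0]
tool_rot: [0.486, 0.874, 0.001, 0.0]
ft_force: [-0.3, -1.3, 3.2]
gripper_width: 49.7
gripper_force: 41.8
```

Call:
send_rows --deltas '[[[0,0,25,0,255],[-10,-10,45,10,255],[-40,-35,45,165,255],[-79,-69,45,165,255],[-79,-69,45,165,255],[-79,-69,45,165,255],[-79,-69,45,165,255],[-79,-69,45,165,255],[-79,-69,45,165,255],[-79,-69,45,165,255],[-79,-69,45,165,255],[-79,-69,45,165,255],[-79,-69,45,165,255],[-79,-69,45,165,255],[-79,-69,45,165,255],[-79,-69,45,165,255],[-79,-69,45,165,255],[-79,-69,45,165,255],[-79,-69,45,165,255],[-79,-69,45,165,255]]]'

```text
time_s: 6.6
tool_pos: [472.6, 292.9, 20.1]
tool_rot: [-0.631, 0.776, 0.0, -0.0]
ft_force: [-0.1, -0.2, -0.8]
gripper_width: 49.8
gripper_force: 41.7
```

Call:
send_rows --deltas '[[[0,0,0,29,255],[0,0,0,29,255],[0,0,0,29,255],[0,0,0,29,255],[0,0,0,29,255],[0,0,0,29,255]]]'

```text
time_s: 7.1
tool_pos: [472.6, 293.0, 20.2]
tool_rot: [0.802, -0.597, -0.0, 0.0]
ft_force: [0.2, -0.4, -2.2]
gripper_width: 50.0
gripper_force: 41.7
```

Call:
send_rows --deltas '[[[0,0,-25,0,255],[0,0,-40,0,255],[0,0,-44,0,255],[0,0,-44,0,255],[0,0,-44,0,0],[0,0,-44,0,0],[0,0,-44,0,0],[0,0,-44,0,0],[0,0,-44,0,0],[0,0,0,0,0],[60,10,40,0,0],[60,10,40,0,0]]]'

```text
time_s: 8.1
tool_pos: [533.3, 303.3, 62.7]
tool_rot: [0.803, -0.595, 0.0, -0.0]
ft_force: [0.7, 0.7, 0.6]
gripper_width: 85.3
gripper_force: 0.0
```

```bash
python3 - <<'E'
from h import *
s=cap("scene"); c=cap("top")
for n,x in(("s",s),("t",c)):
    for b in boards(x,80): print(n,b)
E
```

```text
s (601.3330078125, 247.7830810546875, -32.45358657836914, 87.87931823730469, 53.42072296142578, [np.float64(173.05405405405406), np.float64(139.9655172413793)], np.int32(282))
s (464.998291015625, 286.687255859375, 16.370983123779297, 58.37770462036133, 90.50873565673828, [np.float64(57.0), np.float64(100.75)], np.int32(304))
t (604.1417236328125, 250.51768493652344, -32.548343658447266, 76.1759033203125, 51.699459075927734, [np.float64(214.75), np.float64(177.25454545454545)], np.int32(205))
```

Call:
send_rows --deltas '[[[73,-46,0,-49,0],[73,-46,0,-49,0],[73,-46,0,-49,0],[73,-46,0,-49,0],[73,-46,0,-49,0],[73,-46,0,-49,0],[73,-46,0,-49,0],[73,-46,-40,-49,0],[73,-46,-70,-49,0],[73,-46,-87,-49,0],[73,-46,-87,-49,0],[73,-46,-87,-49,0],[73,-46,-87,-49,255],[73,-46,-87,-49,255],[73,-46,-87,-49,255],[73,-46,-87,-49,255],[73,-46,-87,-49,255],[73,-46,-87,-49,255]]]'

```text
time_s: 9.7
tool_pos: [607.9, 257.8, -24.1]
tool_rot: [-0.484, 0.875, -0.0, 0.002]
ft_force: [-0.4, 0.0, 5.1]
gripper_width: 49.9
gripper_force: 41.5
```

Call:
send_rows --deltas '[[[0,0,25,0,255],[-20,-10,45,10,255],[-106,-52,45,49,255],[-106,-52,45,49,255],[-106,-52,45,49,255],[-106,-52,45,49,255],[-106,-52,45,49,255],[-106,-52,45,49,255],[-106,-52,45,49,255],[-106,-52,45,49,255],[-106,-52,20,49,255],[-106,-52,4,49,255],[-106,-52,1,49,255],[-106,-52,1,49,255],[-106,-52,1,49,0],[-106,-52,1,49,0],[-106,-52,1,49,0],[-106,-52,1,49,0],[-106,-52,1,49,0],[-106,-52,45,49,0]]]'

```text
time_s: 11.37
tool_pos: [493.4, 203.2, 9.7]
tool_rot: [0.803, -0.596, -0.004, 0.006]
ft_force: [-0.2, -0.9, -0.3]
gripper_width: 85.6
gripper_force: 0.0
```

Call:
send_rows --deltas '[[[0,0,41,0,0],[0,0,82,0,0],[0,0,110,0,0],[-55,-153,110,1,0],[-55,-153,110,1,0],[-55,-153,110,1,0],[-55,-153,110,1,0],[-55,-153,110,1,0],[-55,-153,110,1,0],[-55,-153,110,1,0]]]'

```text
time_s: 12.2
tool_pos: [445.3, 52.2, 126.3]
tool_rot: [0.808, -0.589, 0.0, -0.0]
ft_force: [-0.5, 0.5, -0.3]
gripper_width: 85.3
gripper_force: 0.0
```

```bash
python3 - <<'E'
from h import *
s=cap("scene"); c=cap("top")
for n,x in(("s",s),("t",c)):
    for b in boards(x,80): print(n,b[:6])
print(readout.state()["tool_pos"])
E
```

```text
t (496.67669677734375, 204.89535522460938, 16.048494338989258, 55.10413360595703, 86.1923599243164, [np.float64(169.359375), np.float64(252.04545454545453)])
t (468.1251220703125, 293.8128356933594, 16.670339584350586, 55.747135162353516, 86.2380599975586, [np.float64(176.1846153846154), np.float64(244.5)])
[445.49817517  52.94102858 126.20541209]
```

Call:
send_rows --deltas '[[[0,-1,-40,0,0],[0,-1,-80,0,0],[0,-1,-98,0,0],[0,-1,-98,0,0],[0,-1,-98,0,0],[0,-1,-98,0,255],[0,-1,-98,0,255],[0,-1,-98,0,255],[0,-1,-98,0,255],[0,-1,-98,0,255],[0,-1,-98,0,255],[0,-1,-98,0,255],[0,-1,-98,0,255],[0,-1,-98,0,255]]]' --force 90

```text
time_s: 13.47
tool_pos: [445.7, 51.2, 28.6]
tool_rot: [0.808, -0.588, 0.0, -0.0]
ft_force: [1.0, 1.6, 4.3]
gripper_width: 18.9
gripper_force: 89.6
```

Call:
send_rows --deltas '[[[0,0,25,0,255],[0,0,50,0,255],[-21,401,50,-1,255],[-21,401,50,-1,255],[-21,401,50,-1,255],[-21,401,50,-1,255],[-21,401,50,-1,255],[-21,401,50,-1,255],[-21,401,50,-1,255],[-21,401,50,-1,255],[-21,401,50,-1,255],[-21,401,50,-1,255],[-21,401,50,-1,255],[-21,401,50,-1,255],[-21,401,25,-1,255],[-21,401,8,-1,255],[-21,401,1,-1,255],[-21,401,1,-1,255],[-21,401,1,-1,255]]]'

```text
time_s: 15.05
tool_pos: [427.4, 453.3, 40.0]
tool_rot: [0.803, -0.596, 0.001, -0.005]
ft_force: [-8.5, -8.5, 54.4]
gripper_width: 19.1
gripper_force: 102.4
```

```bash
python3 - <<'E'
from h import *
s=cap("scene"); c=cap("top")
for b in boards(c,80): print(b[:6])
print(readout.state()["tool_pos"],readout.state()["ft_force"])
a=c["frame"][195:325,235:405,::-1]
cv2.imwrite("pics/c7.png",cv2.resize(a,None,fx=4.5,fy=4.5,interpolation=cv2.INTER_CUBIC))
E
```

```text
(496.65655517578125, 204.6661376953125, 16.1626033782959, 54.93812942504883, 86.61892700195312, [np.float64(161.609375), np.float64(237.03076923076924)])
(468.1251220703125, 293.8128356933594, 16.670339584350586, 55.747135162353516, 86.2380599975586, [np.float64(166.53846153846155), np.float64(233.21212121212122)])
[427.38536355 453.27872702  39.95110894] [-9.05447608 -8.72937475 53.69302687]
```

View pics/c7.png

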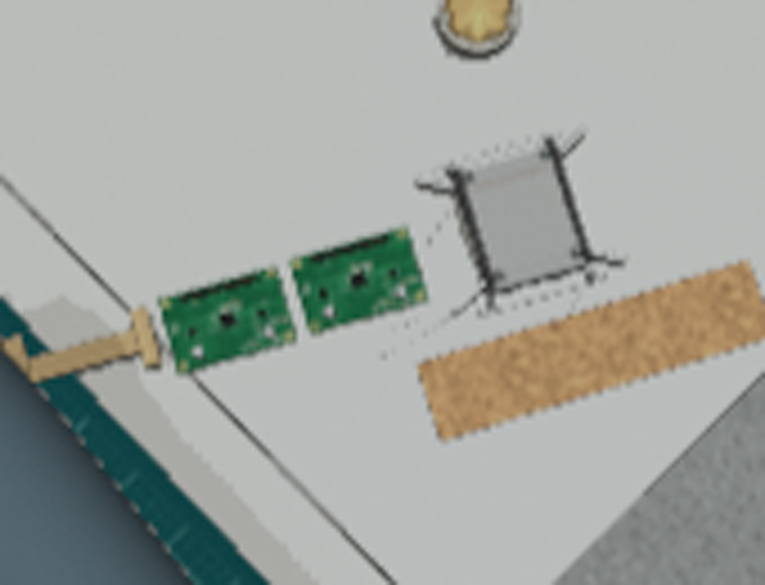

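The picture shows the head just behind board A at crop (147,338). The 54 N upward force means the foot has come down on something, probably the purple look-alike near it. I lift off at once.

Call:
send_rows --deltas '[[[0,0,30,0,255],[0,0,60,0,255],[60,-60,60,0,255],[60,-60,60,0,255],[60,-100,60,0,255],[60,-160,60,0,255],[60,-160,60,0,255],[60,-160,60,0,255],[60,-160,60,0,255]]]'

```text
time_s: 15.9
tool_pos: [483.2, 289.3, 88.8]
tool_rot: [0.802, -0.597, -0.001, 0.001]
ft_force: [-0.2, 0.5, -1.3]
gripper_width: 19.0
gripper_force: 93.3
```

```bash
python3 - <<'E'
from h import *
s=cap("scene"); c=cap("top"); c0=dict(np.load("top0.npz"));s0=dict(np.load("scene0.npz"))
for n,x in(("t0",c0),("t",c),("s0",s0),("s",s)):
    p,_=pick(x,(125,60,40),(165,255,255),(150,180,300,330),10)
    if len(p)>30: print(n,len(p),cv2.minAreaRect(p.astype(np.float32)),p.min(0),p.max(0))
print(readout.state()["ft_force"],readout.state()["gripper_width"])
p,_=pick(c0,(5,60,60),(35,255,255),(160,285,210,335),10)
print("yellow",p.min(0),p.max(0))
p=proj(s,readout.state()["tool_pos"]); u,v=int(p[0]),int(p[1])
cv2.imwrite("pics/c8.png",cv2.resize(s["frame"][v-60:v+60,u-70:u+90,::-1],(800,600),interpolation=cv2.INTER_CUBIC))
E
```

```text
t0 517 ((537.103515625, 371.08612060546875), (79.85721588134766, 455.78485107421875), 63.694061279296875) [330.12216813 255.08578394] [733.97694253 498.70668702]
t 519 ((537.103515625, 371.08612060546875), (79.85721588134766, 455.78485107421875), 63.694061279296875) [330.12216813 255.08578394] [733.97694253 498.70668702]
s0 304 ((373.1993103027344, 450.5929870605469), (56.044795989990234, 86.66862487792969), 40.75769805908203) [326.44330976 401.01372177] [419.93000787 498.79824559]
s 303 ((373.0945739746094, 450.3809509277344), (56.11699295043945, 86.64913177490234), 41.35593795776367) [326.44330976 403.81366681] [419.93000787 498.79824559]
[ 0.33134481  0.72155232 -1.3700676 ] 18.974923682669836
yellow [287.58245384 540.95891519] [383.74256742 616.92052984]
```

View pics/c8.png

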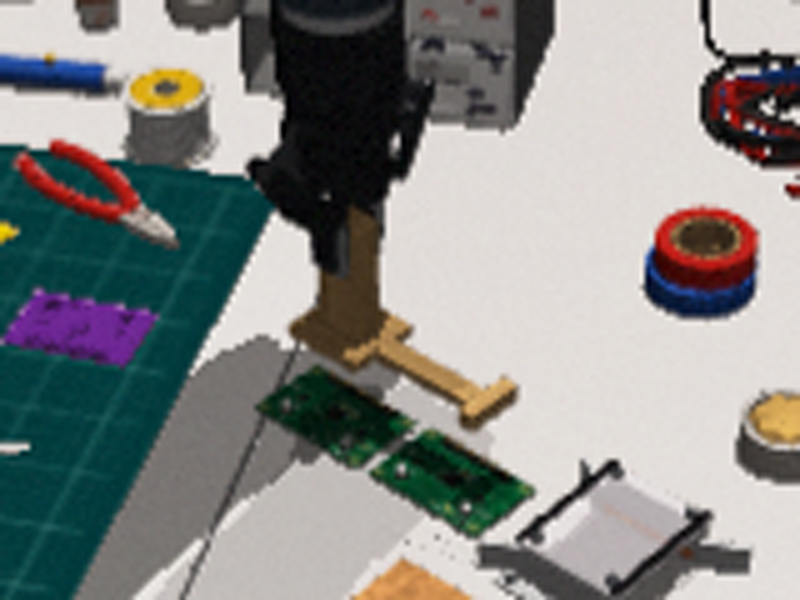

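The stick is held well, and the purple piece at (80,325) has barely moved (0.2 mm). The foot cannot stand in the lane that far back. I turn the stick 90° and push the board train forward about 50 mm with the side of its head from the far side.

Call:
send_rows --deltas '[[[0,30,0,-7,255],[71,102,0,-90,255],[71,102,0,-90,255],[71,102,0,-90,255],[71,102,0,-90,255],[71,102,0,-90,255],[71,102,0,-90,255],[71,102,0,-90,255],[71,102,0,-90,255],[71,102,0,-90,255],[71,102,0,-90,255],[71,102,0,-90,255],[71,102,0,-90,255],[71,102,0,-90,255],[71,102,0,-90,255],[71,102,-30,-90,255],[71,102,-55,-90,255],[71,102,-60,-90,255],[71,102,-60,-90,255]]]'

```text
time_s: 17.58
tool_pos: [553.0, 393.5, 27.1]
tool_rot: [-0.148, 0.989, -0.001, -0.002]
ft_force: [-0.4, 0.7, -1.1]
gripper_width: 18.8
gripper_force: 93.2
```

```bash
cat >> h.py <<'E'
def gate(p,o=(535.5,93),yaw=17):
    a=np.radians(yaw); d=np.array(p[:2])-o
    return np.round([d@[np.sin(a),-np.cos(a)],d@[np.cos(a),np.sin(a)]],1)
def report():
    c=cap("top")
    for b in boards(c,80): print("board",np.round(b[:2],1)+[1.3,.8],"gate",gate(np.array(b[:2])+[1.3,.8]),"rel yaw",round(b[2]-17,1),"size",np.round(b[3:5]))
    s=readout.state(); q=s["tool_rot"]
    print("tcp",s["tool_pos"].round(1),"gate",gate(s["tool_pos"]),"yaw",round((2*np.degrees(np.arctan2(q[1],q[0]))-90)%360,1),"F",s["ft_force"].round(1),"w",round(s["gripper_width"],1),"t",s["time_s"])
    return c
E
python3 -c "
from h import *
c=report()
a=c['frame'][175:325,235:405,::-1]
cv2.imwrite('pics/c9.png',cv2.resize(a,None,fx=4,fy=4))"
```

```text
board [497.9 205.7] gate [-118.7   -3. ] rel yaw -0.8 size [55. 86.]
tcp [554.3 394.1  28.8] gate [-282.4  106. ] yaw 107.0 F [ 0.1 -0.1 -1.4] w 19.4 t 17.6333
```

View pics/c9.png

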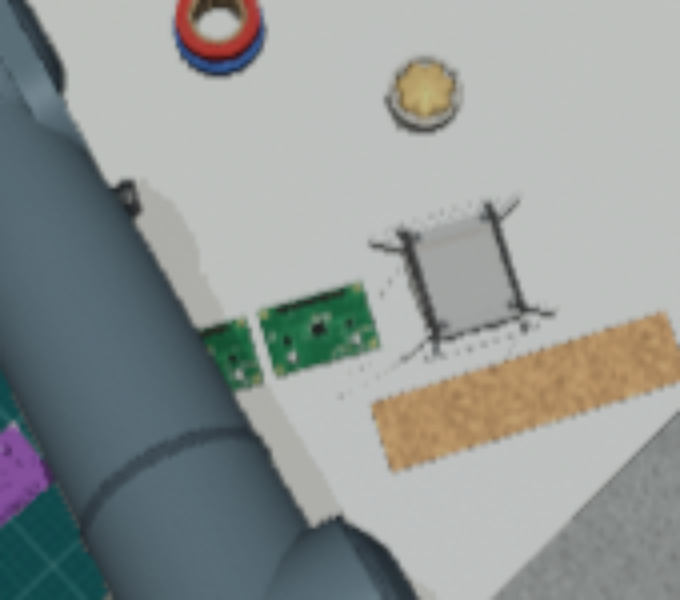

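The arm hides the head in this view. Board B is at crop (320,330), and the lane to the gate is clear. I push gently.

Call:
send_rows --deltas '[[[3,-10,0,0,255],[6,-20,0,0,255],[9,-30,0,0,255],[12,-40,0,0,255],[15,-49,0,0,255],[17,-55,0,0,255],[17,-55,0,0,255],[17,-55,0,0,255],[13,-42,0,0,255],[11,-36,60,0,255],[11,-36,60,0,255],[11,0,60,90,255],[11,0,60,90,255],[11,0,60,90,255],[11,0,60,90,255],[11,0,60,90,255],[11,0,60,90,255],[11,0,60,90,255],[11,0,60,90,255],[11,0,60,90,255]]]'

```text
time_s: 19.3
tool_pos: [565.0, 395.7, 88.8]
tool_rot: [-0.655, 0.756, 0.0, -0.0]
ft_force: [0.4, -0.4, -1.9]
gripper_width: 18.8
gripper_force: 93.4
```

```bash
python3 -c "
from h import *
c=report()"
```

```text
tcp [565.  395.6  88.8] gate [-280.8  116.7] yaw 172.0 F [ 0.1  0.7 -1.5] w 19.1 t 19.35
```

Call:
send_rows --deltas '[[[-130,22,0,25,255],[-130,22,0,25,255],[-130,22,0,25,255],[-130,22,0,25,255],[-130,22,0,25,255],[-130,22,0,25,255]]]'

```text
time_s: 19.85
tool_pos: [435.5, 417.2, 89.4]
tool_rot: [0.8, -0.6, 0.0, -0.0]
ft_force: [0.6, 0.3, -1.5]
gripper_width: 19.1
gripper_force: 93.6
```

```bash
python3 -c "
from h import *
c=report()
s=cap('scene')
for b in boards(s,60): print('sc',gate(np.array(b[:2])+[4.5,8]),b[:5])"
```

```text
tcp [436.7 417.1  89.5] gate [-3.388e+02  3.000e-01] yaw 196.2 F [ 0.1  0.5 -0.9] w 18.9 t 19.9
```

```bash
sed -i 's/60<max(w,h)<110/60<max(w,h)<190/' h.py; python3 -c "
from h import *
c=report()
s=cap('scene')
for b in boards(s,60): print('sc',gate(np.array(b[:2])+[4.5,8]),b[:5])"
```

```text
board [495.4 210.8] gate [-124.3   -3.9] rel yaw -0.2 size [ 55. 167.]
tcp [437.6 416.6  89.4] gate [-338.1    1. ] yaw 196.2 F [ 0.3  0.8 -1.5] w 18.8 t 20.0
sc [-132.7   -4.3] (488.105224609375, 210.6163787841797, 17.319576263427734, 58.67681121826172, 154.51206970214844)
```

Call:
send_rows --deltas '[[[8,-12,0,1,255],[8,-12,0,1,255],[8,-12,-30,1,255],[8,-12,-50,1,255],[8,-12,-60,1,255],[8,-12,-60,1,255],[8,-12,-60,1,255]]]'

```text
time_s: 20.63
tool_pos: [444.2, 404.0, 29.0]
tool_rot: [0.805, -0.593, -0.0, 0.0]
ft_force: [0.9, 0.4, -1.6]
gripper_width: 19.0
gripper_force: 94.9
```

```bash
python3 -c "
from h import *
c=report()"
```

```text
board [495.4 210.8] gate [-124.3   -3.9] rel yaw -0.2 size [ 55. 167.]
tcp [444.5 404.3  29.3] gate [-324.3    4. ] yaw 197.3 F [ 0.1 -0.3 -1.1] w 19.0 t 20.6833
```

Call:
send_rows --deltas '[[[2,-8,0,0,255],[4,-16,0,0,255],[6,-24,0,0,255],[8,-32,0,0,255],[10,-40,0,0,255],[12,-48,0,0,255],[14,-56,0,0,255],[16,-64,0,0,255],[18,-72,0,0,255],[20,-80,0,0,255],[22,-88,0,0,255],[24,-97,0,0,255],[24,-97,0,0,255]]]'

```text
time_s: 21.77
tool_pos: [469.8, 306.9, 30.2]
tool_rot: [0.805, -0.593, 0.001, -0.001]
ft_force: [0.3, -0.6, -0.9]
gripper_width: 18.9
gripper_force: 94.8
```

```bash
python3 -c "
from h import *
c=report()
a=c['frame'][195:295,250:400,::-1]
cv2.imwrite('pics/c10.png',cv2.resize(a,None,fx=5,fy=5))"
```

```text
board [511.2 161.5] gate [-72.6  -3.2] rel yaw 1.2 size [55. 77.]
tcp [468.5 306.1  29.4] gate [-223.4   -1.8] yaw 197.3 F [-0.9 -0.4 -1.4] w 18.5 t 21.8167
```

View pics/c10.png

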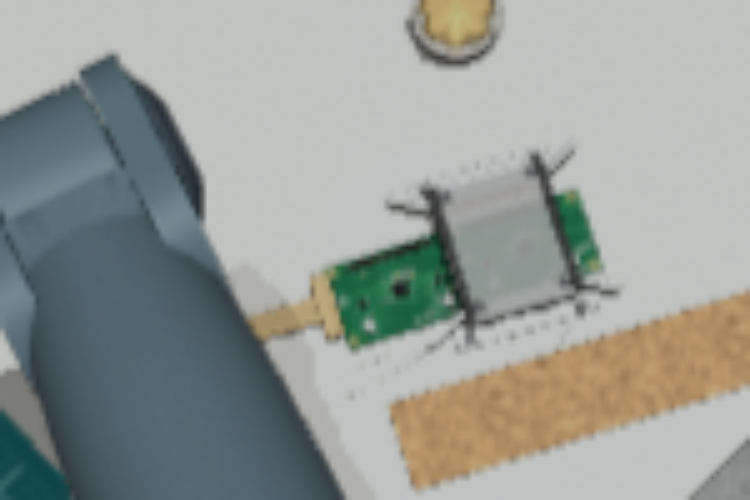

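The leading board emerges at crop (578,230), the second is at (395,290), and the stick head sits squarely behind it at (325,305). I push on.

Call:
send_rows --deltas '[[[3,-9,0,0,255],[6,-18,0,0,255],[8,-27,0,0,255],[11,-36,0,0,255],[14,-45,0,0,255],[17,-54,0,0,255],[19,-63,0,0,255],[22,-72,0,0,255],[25,-81,0,0,255],[28,-90,0,0,255],[30,-99,0,0,255],[33,-108,0,0,255],[36,-117,0,0,255],[39,-126,0,0,255],[42,-135,0,0,255],[44,-143,0,0,255],[46,-148,0,0,255],[46,-148,0,0,255],[46,-148,0,0,255]]]'

```text
time_s: 23.4
tool_pos: [514.1, 158.8, 29.1]
tool_rot: [0.806, -0.593, 0.0, 0.0]
ft_force: [-0.2, 0.9, -1.1]
gripper_width: 19.1
gripper_force: 94.9
```

```bash
python3 -c "
from h import *
c=report()"
```

```text
board [571.6 -27.7] gate [126.   -0.7] rel yaw 0.7 size [ 55. 166.]
tcp [514.  159.1  29.1] gate [-69.5  -1.3] yaw 197.4 F [ 0.1  0.5 -1.3] w 18.9 t 23.45
```

Call:
send_rows --deltas '[[[-6,19,0,0,255],[-12,38,0,0,255],[-18,58,0,0,255],[-24,77,0,0,255],[-30,97,0,0,255],[-36,116,0,0,255],[-38,124,0,0,255],[-38,124,0,0,255],[-38,124,35,0,255],[-38,124,70,0,255],[-45,90,70,-90,255],[-52,60,70,-90,255],[-60,30,70,-90,255],[-60,0,70,-90,255],[-60,-30,70,-90,255],[-60,-60,70,-90,255],[-60,-90,70,-90,255],[-61,-120,70,-90,255],[-61,-120,70,-90,255],[-61,-120,70,-90,255]]]'

```text
time_s: 25.12
tool_pos: [452.8, 36.3, 99.2]
tool_rot: [-0.302, 0.953, -0.0, -0.0]
ft_force: [-0.3, 0.8, -1.4]
gripper_width: 18.8
gripper_force: 94.9
```

```bash
python3 -c "
from h import *
c=report()"
```

```text
tcp [452.7  37.   99.1] gate [ 29.3 -95.5] yaw 125.0 F [ 1.4  1.  -1.3] w 18.9 t 25.1667
```

Call:
send_rows --deltas '[[[0,2,0,-107,255],[0,2,0,-107,255],[0,2,0,-107,255],[0,2,0,-107,255],[0,2,0,-107,255],[0,2,0,-107,255],[0,2,0,-107,255],[0,2,0,-107,255],[0,2,0,-107,255],[0,2,0,-107,255],[0,2,0,-107,255],[0,2,0,-107,255],[0,2,0,-107,255],[0,2,0,-107,255],[0,2,0,-107,255],[0,2,-35,-107,255],[0,2,-60,-107,255],[0,2,-70,-107,255],[0,2,-70,-107,255],[0,2,-70,-107,255]]]'

```text
time_s: 26.83
tool_pos: [452.3, 40.6, 28.6]
tool_rot: [0.582, 0.813, -0.001, -0.0]
ft_force: [0.4, 0.1, -1.7]
gripper_width: 18.8
gripper_force: 96.9
```

Call:
send_rows --deltas '[[[0,0,0,0,0],[0,0,0,0,0],[0,0,0,0,0],[0,0,0,0,0],[0,0,0,0,0],[0,0,40,0,0],[0,0,80,0,0],[0,0,100,0,0],[131,-107,90,-1,0],[131,-107,90,-1,0],[131,-107,60,-1,0],[131,-107,40,-1,0],[131,-107,40,-1,0],[131,-107,40,-1,0]]]' --force 40

```text
time_s: 28.0
tool_pos: [584.4, -68.0, 65.6]
tool_rot: [0.591, 0.807, -0.001, -0.001]
ft_force: [-0.3, -0.1, 0.7]
gripper_width: 85.3
gripper_force: 0.0
```

```bash
python3 -c "
from h import *
c=report()
s=cap('scene')
for b in boards(s,60): print('sc',gate(np.array(b[:2])+[4.5,8]),b[:5])
a=s['frame'][190:330,270:440,::-1]
cv2.imwrite('pics/c11.png',cv2.resize(a,None,fx=4,fy=4))"
```

```text
board [568.9 -18.2] gate [116.1  -0.6] rel yaw 0.5 size [ 56. 150.]
tcp [583.3 -66.6  67.1] gate [166.6  -1. ] yaw 17.6 F [-1.1 -0.4  0.1] w 85.7 t 28.05
sc [123.6  -0. ] (567.1068115234375, -33.166099548339844, 18.2080135345459, 59.71556091308594, 167.79151916503906)
```

View pics/c11.png

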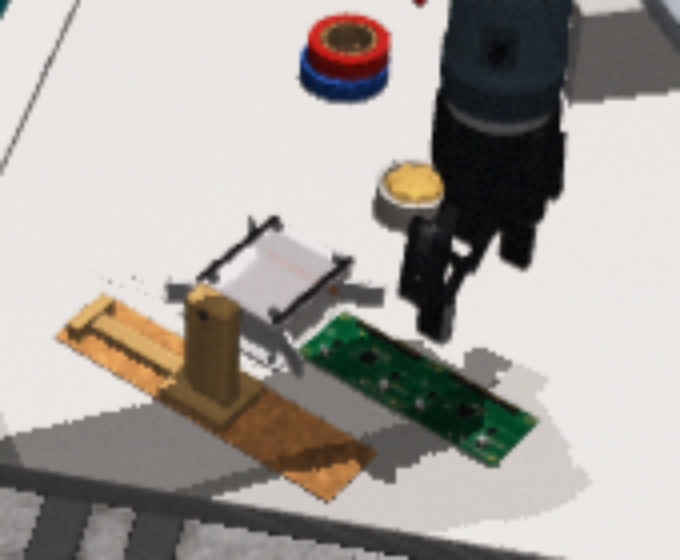

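Both boards lie end to end on the right, from crop (345,320) to (500,460), with their pins on the far side. The stick stands on its mat at (215,360). I grip the far-right board.

Call:
send_rows --deltas '[[[0,0,-35,0,0],[0,0,-70,0,0],[0,0,-92,0,0],[0,0,-92,0,0],[0,0,-92,0,0],[0,0,-92,0,255],[0,0,-92,0,255],[0,0,-92,0,255],[0,0,-92,0,255],[0,0,-92,0,255],[0,0,-92,0,255],[0,0,-70,0,255],[0,0,-47,0,255],[1,-4,-47,60,255],[1,-4,-47,60,255],[1,-4,-47,60,255],[1,-4,-47,60,255],[1,-4,-47,60,255],[1,-4,-47,60,255],[1,-4,-47,60,255]]]'

```text
time_s: 29.77
tool_pos: [585.7, -70.1, 23.3]
tool_rot: [0.189, 0.982, 0.0, 0.001]
ft_force: [-0.3, 0.2, -0.7]
gripper_width: 0.1
gripper_force: 0.0
```

```bash
python3 -c "
from h import *
c=report()
s=cap('scene')
for b in boards(s,60): print('sc',gate(np.array(b[:2])+[4.5,8]),b[:6])"
```

```text
board [568.6 -15.3] gate [113.2   0. ] rel yaw 2.1 size [ 56. 145.]
tcp [585.7 -70.1  23.3] gate [170.6   0.4] yaw 68.4 F [-0.4 -0.2  0.1] w -0.3 t 29.8167
sc [124.1   1.3] (568.53125, -33.25038146972656, 19.517423629760742, 60.323612213134766, 168.21646118164062, [np.float64(61.372549019607845), np.float64(97.22950819672131)])
```

Call:
send_rows --deltas '[[[0,0,30,-51,0],[0,0,30,-51,0],[-1,3,30,-51,0],[-1,3,30,-51,0],[-1,3,30,-51,0],[-1,3,30,-51,0],[-1,3,30,-51,0],[-1,3,30,-51,0],[-1,3,0,-51,0],[-1,3,-30,-51,0],[-1,3,-45,-51,0],[-1,3,-50,-51,0],[-1,3,-50,-51,0],[-1,3,-50,-51,255],[-1,3,-50,-51,255],[-1,3,-50,-51,255],[-1,3,-50,-51,255],[-1,3,-50,-51,255],[-1,3,-50,-51,255],[-1,3,-50,-51,255]]]'

```text
time_s: 31.53
tool_pos: [586.0, -67.3, -25.8]
tool_rot: [0.596, 0.803, 0.001, 0.002]
ft_force: [-0.5, 0.2, 6.1]
gripper_width: 50.2
gripper_force: 41.8
```

Call:
send_rows --deltas '[[[0,0,25,0,255],[0,0,50,0,255],[1,-4,50,120,255],[1,-4,50,120,255],[1,-4,50,120,255],[1,-4,50,120,255],[1,-4,50,120,255],[1,-4,50,120,255],[1,-4,50,120,255],[1,-4,50,120,255],[1,-4,50,120,255],[1,-4,50,120,255],[1,-4,50,120,255],[1,-4,50,120,255],[1,-4,50,120,255],[1,-4,50,120,255],[1,-4,50,120,255],[1,-4,50,120,255],[1,-4,50,120,255],[1,-4,50,120,255]]]'

```text
time_s: 33.2
tool_pos: [585.3, -71.0, 22.7]
tool_rot: [-0.398, 0.917, -0.0, 0.0]
ft_force: [-0.3, -0.9, -1.8]
gripper_width: 50.1
gripper_force: 42.1
```

Call:
send_rows --deltas '[[[0,0,0,60,255],[0,0,0,60,255],[0,0,0,60,255],[0,0,0,60,255],[0,0,0,60,255],[0,0,0,60,255],[0,0,0,60,255],[0,0,0,60,255],[0,0,0,60,255],[0,0,0,60,255],[0,0,-25,60,255],[0,0,-44,60,255],[0,0,-49,60,255],[0,0,-49,60,255]]]'

```text
time_s: 34.37
tool_pos: [584.9, -70.8, -26.3]
tool_rot: [0.802, -0.597, -0.0, 0.0]
ft_force: [-0.4, -0.1, -0.5]
gripper_width: 50.2
gripper_force: 45.5
```

Call:
send_rows --deltas '[[[0,0,0,0,0],[0,0,0,0,0],[0,0,0,0,0],[0,0,0,0,0],[0,0,40,0,0],[0,0,80,0,0],[10,-80,100,0,0],[10,-80,100,0,0],[10,-80,100,0,0],[10,-80,100,0,0]]]'

```text
time_s: 35.2
tool_pos: [596.1, -153.3, 74.1]
tool_rot: [0.802, -0.597, 0.001, -0.0]
ft_force: [-0.0, 0.8, -0.7]
gripper_width: 85.6
gripper_force: 0.0
```

```bash
python3 -c "
from h import *
c=report()
s=cap('scene')
for b in boards(s,60): print('sc',gate(np.array(b[:2])+[4.5,8]),b[:6])"
```

```text
board [570.2 -28.8] gate [126.6  -2.4] rel yaw -180.7 size [ 55. 174.]
tcp [ 594.9 -151.5   73.1] gate [251.2 -14.7] yaw 196.8 F [-0.2 -0.2 -0.3] w 85.2 t 35.25
sc [124.9  -1.3] (566.2407836914062, -34.820068359375, -163.19916343688965, 58.91153335571289, 173.03607177734375, [np.float64(216.56896551724137), np.float64(183.95081967213116)])
```

Call:
send_rows --deltas '[[[-36,164,0,0,0],[-36,164,0,0,0],[-36,164,0,0,0],[-36,164,0,0,0],[-36,164,0,0,0],[-36,164,0,0,0],[-36,164,-40,0,0],[-36,164,-75,0,0],[-36,164,-95,0,0],[-36,164,-101,0,0],[-36,164,-101,0,0],[-36,164,-101,0,255],[-36,164,-101,0,255],[-36,164,-101,0,255],[-36,164,-101,0,255],[-36,164,-101,0,255],[-36,164,-101,0,255],[-36,164,-101,0,255]]]'

```text
time_s: 36.8
tool_pos: [561.1, 12.7, -25.7]
tool_rot: [0.803, -0.596, 0.002, -0.001]
ft_force: [-0.5, 0.2, 6.8]
gripper_width: 49.9
gripper_force: 41.9
```

Call:
send_rows --deltas '[[[0,0,30,0,255],[0,0,60,0,255],[0,0,60,-125,255],[0,0,60,-125,255],[0,0,60,-125,255],[0,0,60,-125,255],[0,0,60,-125,255],[0,0,60,-125,255],[0,0,60,-125,255],[0,0,60,-125,255],[0,0,60,-125,255],[0,0,60,-125,255],[0,0,60,-125,255],[0,0,60,-125,255],[0,0,60,-125,255],[0,0,60,-125,255],[0,0,60,-125,255],[0,0,60,-125,255],[0,0,60,-125,255],[0,0,60,-125,255]]]'

```text
time_s: 38.47
tool_pos: [559.5, 13.1, 32.9]
tool_rot: [0.16, 0.987, 0.0, 0.001]
ft_force: [0.5, -0.4, 0.4]
gripper_width: 49.9
gripper_force: 42.0
```

Call:
send_rows --deltas '[[[0,0,0,-55,255],[0,0,0,-55,255],[0,0,0,-55,255],[0,0,0,-55,255],[0,0,0,-55,255],[0,0,0,-55,255],[0,0,0,-55,255],[0,0,0,-55,255],[0,0,0,-55,255],[0,0,-30,-55,255],[0,0,-54,-55,255],[0,0,-59,-55,255],[0,0,-59,-55,255]]]'

```text
time_s: 39.55
tool_pos: [559.0, 13.2, -26.7]
tool_rot: [0.595, 0.804, 0.0, -0.0]
ft_force: [-0.2, 0.8, -0.2]
gripper_width: 49.8
gripper_force: 47.7
```

Call:
send_rows --deltas '[[[0,0,0,0,0],[0,0,0,0,0],[0,0,0,0,0],[0,0,0,0,0],[0,0,40,0,0],[0,0,80,0,0],[0,0,120,0,0],[-50,13,153,0,0],[-106,27,153,2,0],[-106,27,153,2,0],[-106,27,153,2,0],[-106,27,153,2,0]]]'

```text
time_s: 40.55
tool_pos: [451.2, 40.5, 126.5]
tool_rot: [0.581, 0.814, -0.0, 0.0]
ft_force: [0.2, 0.7, 0.5]
gripper_width: 85.8
gripper_force: 0.0
```

```bash
python3 -c "
from h import *
c=report()
s=cap('scene')
for b in boards(s,60): print('sc',gate(np.array(b[:2])+[4.5,8]),b[:6])"
```

```text
tcp [453.   40.2 126.6] gate [ 26.4 -94.3] yaw 18.9 F [ 0.5 -0.7 -0.7] w 85.3 t 40.6
sc [123.1  -2.1] (564.927734375, -33.31652069091797, -162.55300903320312, 59.98352813720703, 176.62010192871094, [np.float64(248.08620689655172), np.float64(171.75806451612902)])
```

Call:
send_rows --deltas '[[[0,0,-40,0,0],[0,0,-80,0,0],[0,0,-98,0,0],[0,0,-98,0,0],[0,0,-98,0,0],[0,0,-98,0,255],[0,0,-98,0,255],[0,0,-98,0,255],[0,0,-98,0,255],[0,0,-98,0,255],[0,0,-98,0,255],[0,0,-98,0,255],[0,0,-98,0,255]]]' --force 90

```text
time_s: 41.73
tool_pos: [453.6, 40.1, 28.8]
tool_rot: [0.582, 0.813, 0.0, 0.001]
ft_force: [-1.8, -0.3, 6.1]
gripper_width: 18.9
gripper_force: 87.7
```

Call:
send_rows --deltas '[[[0,0,30,0,255],[0,0,60,0,255],[178,-267,60,-1,255],[178,-267,60,-1,255],[178,-267,60,-1,255],[178,-267,60,-1,255],[178,-267,60,-1,255],[178,-267,60,-1,255],[178,-267,60,-1,255],[178,-267,60,-1,255],[178,-267,60,-1,255],[178,-267,60,-1,255],[178,-267,60,-1,255],[178,-267,35,-1,255],[178,-267,12,-1,255],[178,-267,1,-1,255],[178,-267,1,-1,255],[178,-267,1,-1,255]]]'

```text
time_s: 43.23
tool_pos: [629.8, -225.4, 28.9]
tool_rot: [0.588, 0.809, -0.0, -0.001]
ft_force: [0.1, -0.7, -0.7]
gripper_width: 18.7
gripper_force: 89.3
```

```bash
python3 -c "
from h import *
c=report()
a=c['frame'][195:315,310:460,::-1]
cv2.imwrite('pics/c12.png',cv2.resize(a,None,fx=5,fy=5))"
```

```text
board [569.4 -27.2] gate [124.8  -2.7] rel yaw -180.4 size [ 56. 177.]
tcp [ 630.6 -225.8   29.5] gate [332.7  -2.3] yaw 17.9 F [ 1.1 -0.5 -0.7] w 18.6 t 43.2833
```

View pics/c12.png

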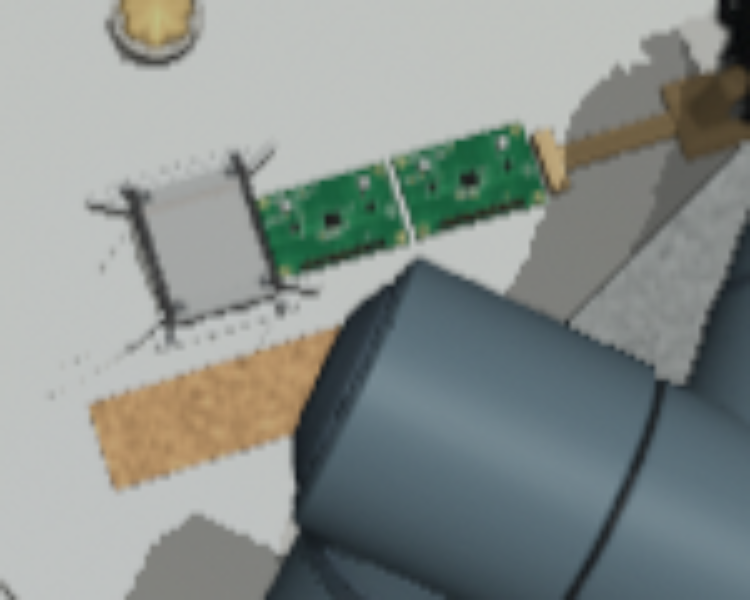

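The head at (547,160) is squarely behind the two boards. Their pins are on the near side, and the left board is at the gate mouth. I push back.

Call:
send_rows --deltas '[[[-3,8,0,0,255],[-5,16,0,0,255],[-7,24,0,0,255],[-10,32,0,0,255],[-12,40,0,0,255],[-15,49,0,0,255],[-18,58,0,0,255],[-20,67,0,0,255],[-23,76,0,0,255],[-26,85,0,0,255],[-29,94,0,0,255],[-31,103,0,0,255],[-34,112,0,0,255],[-37,121,0,0,255],[-40,130,0,0,255],[-43,139,0,0,255],[-43,139,0,0,255]]]'

```text
time_s: 44.7
tool_pos: [586.2, -85.3, 28.6]
tool_rot: [0.588, 0.809, 0.0, -0.002]
ft_force: [0.0, 0.0, -0.5]
gripper_width: 19.1
gripper_force: 89.4
```

```bash
python3 -c "
from h import *
c=report()"
```

```text
board [517.6 155.6] gate [-65.1   1.1] rel yaw -180.4 size [55. 63.]
tcp [586.6 -86.3  28.6] gate [186.4  -3.6] yaw 18.0 F [-0.2 -0.6 -0.3] w 19.1 t 44.75
```

Call:
send_rows --deltas '[[[-2,9,0,0,255],[-4,18,0,0,255],[-7,27,0,0,255],[-9,36,0,0,255],[-12,45,0,0,255],[-15,54,0,0,255],[-17,63,0,0,255],[-20,72,0,0,255],[-23,81,0,0,255],[-25,90,0,0,255],[-28,99,0,0,255],[-31,108,0,0,255],[-33,114,0,0,255],[-33,114,0,0,255],[-33,114,0,0,255]]]'

```text
time_s: 46.0
tool_pos: [554.8, 26.5, 29.1]
tool_rot: [0.588, 0.809, 0.0, -0.0]
ft_force: [0.2, -0.6, -1.3]
gripper_width: 19.3
gripper_force: 89.4
```

```bash
python3 -c "
from h import *
c=report()"
```

```text
board [496.9 216.2] gate [-129.1   -0.9] rel yaw -179.3 size [ 55. 166.]
tcp [555.   26.2  29.1] gate [69.6 -0.9] yaw 17.9 F [ 0.   0.9 -1.3] w 18.9 t 46.05
```

Call:
send_rows --deltas '[[[6,-20,0,0,255],[12,-40,0,0,255],[18,-60,0,0,255],[24,-80,0,0,255],[30,-100,0,0,255],[38,-124,0,0,255],[38,-124,0,0,255],[38,-124,35,0,255],[38,-124,70,0,255],[38,-124,70,0,255],[-102,14,70,1,255],[-102,14,70,1,255],[-102,14,70,1,255],[-102,14,70,1,255],[-102,14,70,1,255],[-102,14,70,1,255],[-102,14,70,1,255],[-102,14,70,1,255]]]'

```text
time_s: 47.55
tool_pos: [453.9, 39.9, 99.4]
tool_rot: [0.582, 0.813, 0.0, 0.001]
ft_force: [-0.3, 0.1, -0.9]
gripper_width: 18.8
gripper_force: 89.4
```

Call:
send_rows --deltas '[[[0,0,-35,0,255],[0,0,-60,0,255],[0,0,-70,0,255],[0,0,-70,0,255],[0,0,-70,0,255],[0,0,-70,0,0],[0,0,-70,0,0],[0,0,-70,0,0],[0,0,-70,0,0],[0,0,-70,0,0],[0,0,-30,0,0],[0,0,10,0,0],[0,0,50,0,0],[0,-80,100,0,0],[0,-160,100,0,0],[0,-160,100,0,0],[0,-160,100,0,0],[0,-160,100,0,0],[0,-160,100,0,0]]]'

```text
time_s: 49.13
tool_pos: [453.5, -122.1, 199.8]
tool_rot: [0.583, 0.812, 0.0, 0.001]
ft_force: [0.4, 0.7, -0.8]
gripper_width: 85.5
gripper_force: 0.0
```

```bash
python3 -c "
from h import *
c=report()
a=c['frame'][165:315,230:430,::-1]
W=world(c); q=W[245:300,320:415].reshape(-1,3); q=q[(q[:,2]>70)&(q[:,2]<110)]; print('handle',q.mean(0))
cv2.imwrite('pics/c13.png',cv2.resize(a,None,fx=4,fy=4))"
```

```text
board [496.8 216.6] gate [-129.5   -0.9] rel yaw -179.3 size [ 55. 166.]
tcp [ 452.9 -120.3  199.1] gate [ 179.9 -141.4] yaw 18.7 F [-0.8  0.6 -0.1] w 85.5 t 49.1833
handle [450.52980956  40.30786462  92.37885867]
```

View pics/c13.png

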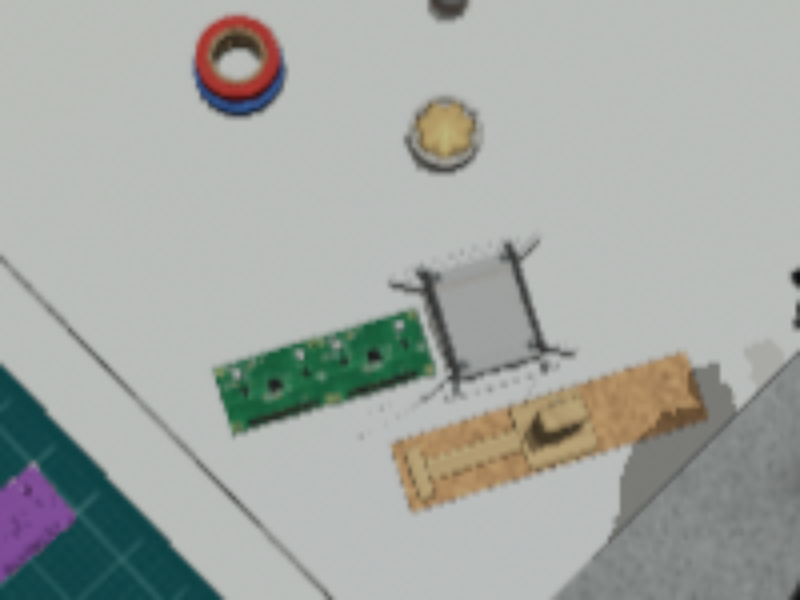

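The two boards lie flat on the left, from crop (225,400) to (425,345), with their pins on the near side. The stick stands on its mat at (555,430) and the arm is clear. I hand in.

```bash
python3 -c "
from h import *
print(finish_job())"
```

```text
the job is handed in; nothing more can be done
None
```

The job is handed in, with no verdict shown: both green boards present were pushed through the gate and back and lie flat on the left, plain edges far, the nearer about 86 mm from the gate centre (limit 76). The stick stands on its mat; once its foot came down on the purple look-alike (54 N, shifted about 0.2 mm) before I lifted it off.

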